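Seat the drive cartridge in the dock until it clicks

TASK

Take the taller, grooved drive cartridge out of the desk stand and slide it upright into the well of the drive dock, then press it down past the sprung side ball until it clicks home, and let go of it. Ease it in by feel: never drop it into the well, and stop pressing as soon as it bottoms, because the contacts under it must not be loaded hard (keep well under 25 newtons), and do not force it against the rim or walls. Leave the other things on the desk as they are.

Things in the scene. Friction and masses are not known exactly. Their poses are not given: they have to be found in the camera images.
- cart_mid (a point): centre (half-way up) of the cartridge, a loose upright grey box 24 mm thick (x), 72 mm wide (y), 140 mm tall (z), about 0.3 kg, foot 70 mm below this point; the same either way round. Starts upright in a slot of the stand. Grip it across its thickness (x) in its upper 25 mm, so that the fingers stay above the dock's rim
- dock_mouth (a point): centre of the mouth of the dock's well, in the plane of the rim, 110 mm above the table. The well is upright, 26.4 mm (x) by 74.4 mm (y) inside, with a 6 mm 45-degree lead-in round the rim; the cartridge goes in with its thickness along x, its width along y, either way round
- ball (a joint): travel of the steel ball (10 mm across) that stands 4.8 mm into the well from its +y wall, 45 mm above the pad: 0 m = sprung fully out, about 0.002 to 0.005 while the cartridge's plain edge is beside it, near 0 again in the groove. Spring 5 N + 1.2 N per mm. Passing it takes roughly 5 to 15 N, on the move; at rest the rub falls to 7 N or less. In the last 6 mm it draws the cartridge down, then the hard pad is met
- cart: the same cartridge, point at the centre of its foot. Across both narrow edges (+y, -y) runs a level groove 12 mm tall and 6 mm deep, its middle 45 mm above the foot; each narrow edge tapers in by 5 mm over the lowest 12 mm. Its own weight does not carry it past the ball
- dock: drive dock, a fixed black block 110 (x) by 150 (y) by 110 mm tall; origin on the table under its middle. A carriage in the well bears the stop pad with the contacts, and the ball. It is set to another height each time, is not measured and does not move in use: the pad lies 68 to 92 mm below the rim (cartridge centre 2 mm above to 22 mm below the rim when home), so feel for it
- stand: fixed flat aluminium stand 90 x 184 x 30 mm with two slots end to end along its y; slot floors 8 mm above the table, slot walls 22 mm tall; origin under its centre, slot centres 42 mm to either side
- drive: bystander: a plain portable drive, 22 x 70 x 92 mm, no grooves, standing in the stand's other slot; origin under its centre
- phone: bystander: flat phone case 155 x 80 x 12 mm lying on the table; origin under its centre
- carton: bystander: drink carton 48 x 40 x 95 mm; origin under its centre
- water: bystander: clear bottle, 64 mm across, 200 mm tall; origin under its centre
- driver: bystander: screwdriver 150 mm long, lying; its handle is at -x of its frame
- stapler: bystander: desk stapler 120 x 34 x 43 mm; origin under its centre
- mug: bystander: white mug 80 mm across, 90 mm tall; origin under its centre
Mind the look-alikes: they are no part of the job. Leave any blue or orange look-alike of the cart alone. Leave any pink look-alike of the dock alone.

How it is judged (in metres and radians):
On the way, in this order (a step that is already met when the one before it is completed fails the run):
1. the cartridge is lifted clear of the stand and carried over the dock's mouth (horizontal distance between cart_mid and dock_mouth below 0.03 m and z of cart_mid in the frame of dock_mouth above 0.05 m), for 0.05 s.
2. the cartridge is down in the well, the ball clicked into its groove (z of cart_mid in the frame of dock_mouth below 0.007 m and horizontal distance between cart_mid and dock_mouth below 0.006 m and value of joint ball below 0.0015 m and angle between cart_mid's own z axis and vertical below 0.07 rad), for 0.2 s.
At the end, for the whole second after the job is handed in: The cartridge stands upright (within 4 degrees) in the dock's well (within 6 mm of its middle, its centre less than 7 mm above the rim), the ball sprung back out into its groove (travel under 1.5 mm), at rest and released (all of step 2 and linear speed of cart below 0.02 m/s and contact force between the fingers and cart below 0.1 N); the robot touches nothing.
It fails at once if the cartridge presses on the stop pad at the bottom of the well with more than 25 N (contact force between cart and carriage_c0 above 25 N).
It fails at once if the cartridge is forced against the dock as a whole (rim, walls, ball and pad together) with more than 60 N (contact force between cart and dock above 60 N).
It fails at once if the cartridge drops into the well (faster than 0.5 m/s below the rim) (z of cart in the frame of dock_mouth below 0 m and horizontal distance between cart_mid and dock_mouth below 0.03 m and linear speed of cart above 0.5 m/s).
It fails at once if a bystander is moved by more than 15 mm (distance of any of drive, phone, carton, water, driver, stapler, mug from where it was at the start of the episode above 0.015 m).
It also fails if it takes over 58 s, if anything falls off the work surface, if the arm or the gripper's body presses on something with over 40 N, if the wrist force passes 120 N, or if a joint passes its speed limit or range.

ROBOT

A 6-joint arm with a two-finger parallel gripper is mounted at the origin on the work surface. World frame = base frame: x ahead of the robot, y to its left, z up, the work surface at z = 0. Lengths are in mm, angles in degrees, forces in N, time in s.
With the tool pointing down it reaches from about 275 to 725 mm from the base axis. Payload 5.6 kg.
Tool frame: the origin (TCP) lies midway between the tips of the shut fingers; the grasp point (between the pads) lies 19 mm behind it; z points along the fingers, y is the line along which they close (so a half turn about z gives the same grasp; the last joint's range is limited). The gripper opens to 85 mm and grips with 20 to 120 N. Pads are 22 mm wide; open, the fingers measure 114 mm over their backs; the gripper's body (76 mm by 85 mm) begins 54 mm behind the grasp point. The pads swing forward as they close: fully open they stand 13 mm farther back than shut.
Start: joints at [82.197, 14.616, 6.199, 0, -81.583, -16.306], TCP at [224.643, 502.024, 231.283] pointing down, gripper open.
Joint ranges: [-168.99, 168.99], [-69.2, 112.95], [-62.41, 85.93], [-164.36, 98.24], [-168.68, -3.75], [-174.98, 174.98]. Speed limits (degrees/s): [147.25, 147.25, 180, 180, 180, 180].

INTERFACE

Orientations are given as [roll, pitch, yaw] about the fixed x, y, z axes, in that order (R = Rz(yaw) Ry(pitch) Rx(roll)).
In Python, from bench import manip, vision, order gives the robot as it stands.
- The arm moves only by the tool play_rows, never from a script. Its argument "deltas" is a list of rows, each a list of 2 entries, a list of its own where there are three numbers: the shift along the world's x, y, z in mm, then the turn about the world's z in rad. In form: [[[tx, ty, tz], spin], ...]. A call has 1 to 20 rows; each row is the pose to reach, as a shift and turn from the pose commanded when the call began; what a row does not reach only later rows make up. A row lasts 1/10 s, in which the tool goes at most 50 mm and 8.59 degrees, less where a joint would pass 70% of its speed; a pose out of reach is approached as far as the arm can. A call with a gripper value outside its range is refused whole. "grip" is the closure, from 0 (fully open) to 1 (shut), set as the call begins (left out, the last holds). The fingers move at their own pace and stop on an object; "squeeze" is the grip in N (left out, the last holds). Time passes only in rows, so rows that repeat a pose let the fingers close. It gives the time, the measured TCP pose, the force, the opening and the grip force at its end, in the units of the state.
- manip.state(): the state, without advancing time (a new reading comes with each control period).
- vision.snapshot(name): name is "side" or "top" or "wrist"; returns the picture (480x640x3 uint8, red, green, blue); there is no depth.
- vision.camera_info(name): a dict with "fx", "fy", "cx", "cy" (pixels), "world_to_cam" (4x4, takes a point from world to camera coordinates). Camera axes: x right, y down, z forward; pixel columns grow to the right and rows downward; lengths in mm; the calibration is good to about 2 mm. A picture is of the moment at which its call begins: read the wrist's pose just before it. camera_info takes no time and is no camera call; for the wrist camera it gives the pose at the moment of the call.
- order.job_done(): hands the job in; it is judged then, once.
The state is a dict: "time": time; "joint_positions": joint angles; "dq": joint speeds; "joint_torque": joint torques, N m; "tcp_pos": TCP position; "tool_rot": TCP orientation; "force": force on the tool from outside, world axes, zero at the start; "wrist_torque": the same for the moment, N m; "opening": finger opening in mm; "grip_force": force on a finger pad.
Only numpy, scipy, OpenCV 4.12 (cv2) and the standard library are available. Lean on these libraries where they do the work, as an engineer would, in place of code of your own. Each camera call takes 0.05 s, during which the arm holds its last target. There are 200 camera calls.

## Working session

There is one attempt and no reset: what is moved stays moved. The work goes in short steps, Python scripts to look and compute and a tool call to move; the robot and the scene stay as the last step left them, time stands still between calls to the robot, and variables do not carry over. Pictures are saved under pics/ and viewed, at most 10 in all, crops included, and the job is handed in when it is done.

Besides the shell and the picture viewer there is one more tool, called after "Emit:" as name(argument=value, ...) on one line, values as JSON. play_rows: Moves the arm, as the interface text tells. Its arguments: {"type":"object","properties":{"deltas":{"type":"array"},"grip":{"type":"number"},"squeeze":{"type":"number"}},"required":["deltas"]}

```bash
mkdir -p pics
python3 - <<'E'
from bench import manip, vision
import cv2
for n in ("top","side"):
    cv2.imwrite(f"pics/{n}0.png", vision.snapshot(n)[:,:,::-1])
    c=vision.camera_info(n); print(n,c)
print(manip.state())
E
```

```text
top {'fx': 561.8542868885471, 'fy': 561.8542868885471, 'cx': 313.8282952963492, 'cy': 244.7930231669906, 'world_to_cam': array([[-6.26053151e-03, -9.99980012e-01, -8.83958922e-04,
        -5.81448693e+00],
       [-9.95803225e-01,  6.31509092e-03, -9.13020115e-02,
         5.31851366e+02],
       [ 9.13057688e-02,  3.08650025e-04, -9.95822856e-01,
         1.17400690e+03],
       [ 0.00000000e+00,  0.00000000e+00,  0.00000000e+00,
         1.00000000e+00]])}
side {'fx': 591.8562057990575, 'fy': 591.8562057990575, 'cx': 321.03610600541515, 'cy': 238.6914992150144, 'world_to_cam': array([[ 7.84581905e-01, -6.19600623e-01,  2.29412767e-02,
        -4.18070340e+02],
       [-3.61804541e-01, -4.87562938e-01, -7.94594145e-01,
         2.79998891e+02],
       [ 5.03516344e-01,  6.15123930e-01, -6.06707378e-01,
         1.05638276e+03],
       [ 0.00000000e+00,  0.00000000e+00,  0.00000000e+00,
         1.00000000e+00]])}
{'time': 0.1, 'joint_positions': array([ 8.21959371e+01,  1.46507723e+01,  6.14011788e+00, -2.00500990e-02,
       -8.15850681e+01, -1.63054357e+01]), 'dq': array([-0.08699838, -0.03772455,  0.15902015,  0.06633982, -0.13905892,
       -0.00758997]), 'joint_torque': array([-2.97269282e-03, -3.87606132e+01,  2.38472807e+01,  5.37792295e+00,
       -3.81518388e-03,  1.15468307e-06]), 'tcp_pos': array([224.46908169, 501.63892256, 230.50102701]), 'tool_rot': array([ 1.79902560e+02, -7.84322111e-03, -2.41124427e+01]), 'force': array([0.47041027, 0.19938649, 0.06338414]), 'wrist_torque': array([ 1.31023678e-02,  7.41267624e-03, -7.63911820e-05]), 'grip_force': 0.0, 'opening': 85.55803763813992}
```

View pics/top0.png

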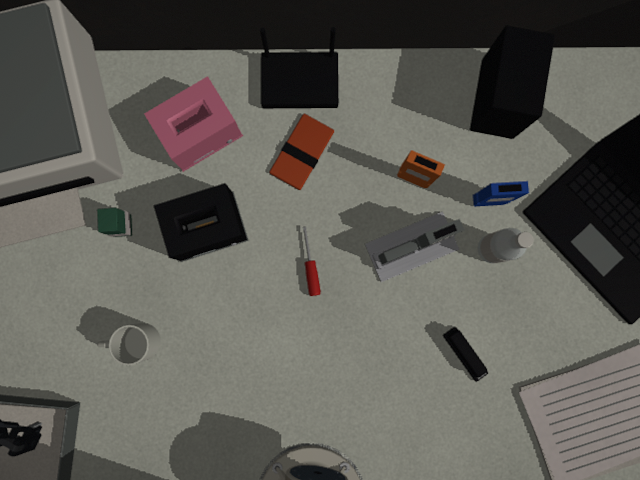

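View pics/side0.png

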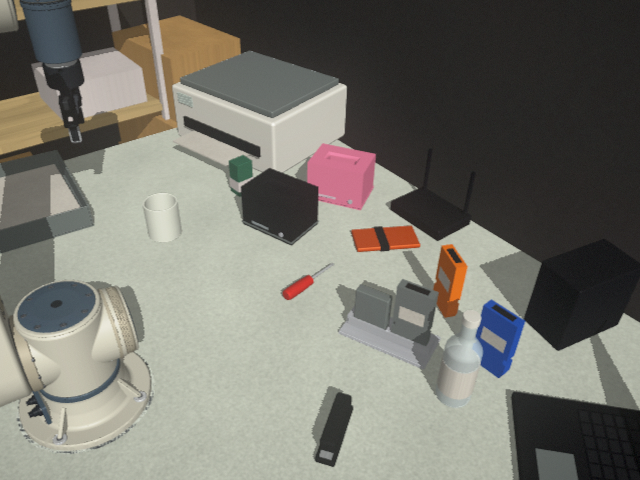

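The top view shows the black dock at about (200,222) and the stand at (412,247). The taller cartridge is in the right slot near (443,231), the plain drive is at (400,250), and the bottle is at (503,245). I'll enlarge both areas.

Run:
```python
import cv2,numpy as np
i=cv2.imread("pics/top0.png")
a=i[175:270,145:255]; b=i[205:285,355:465]
f=lambda x:cv2.convertScaleAbs(cv2.resize(x,None,fx=7,fy=7,interpolation=cv2.INTER_CUBIC)[:, :],alpha=2.2)
a=cv2.resize(a,(770,665),interpolation=cv2.INTER_CUBIC);
cv2.imwrite("pics/a.png",cv2.convertScaleAbs(cv2.resize(i[175:265,145:255],(770//2*1+0,315),interpolation=cv2.INTER_CUBIC),alpha=3))
b=cv2.convertScaleAbs(cv2.resize(i[205:285,360:465],(735,560),interpolation=cv2.INTER_CUBIC),alpha=1.8)
cv2.imwrite("pics/b.png",b)
d=cv2.convertScaleAbs(cv2.resize(i[175:265,145:255],(715,585),interpolation=cv2.INTER_CUBIC),alpha=3)
cv2.imwrite("pics/d.png",d)
```

```text
(no output)
```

View pics/b.png

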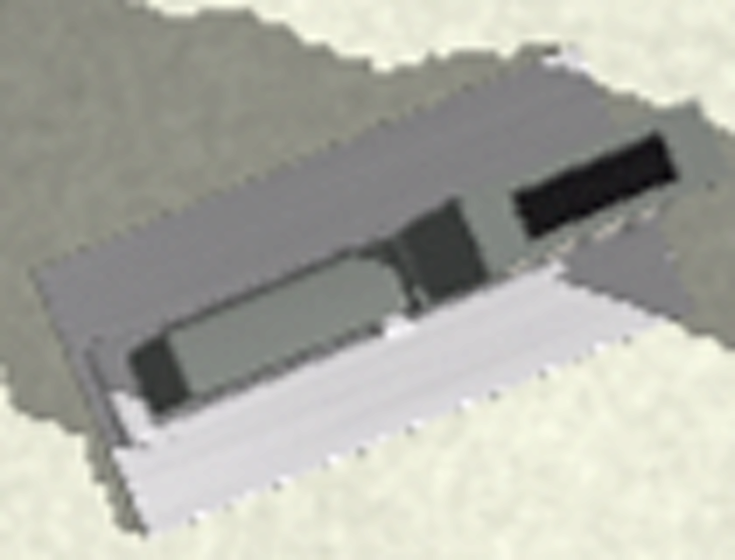

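View pics/d.png

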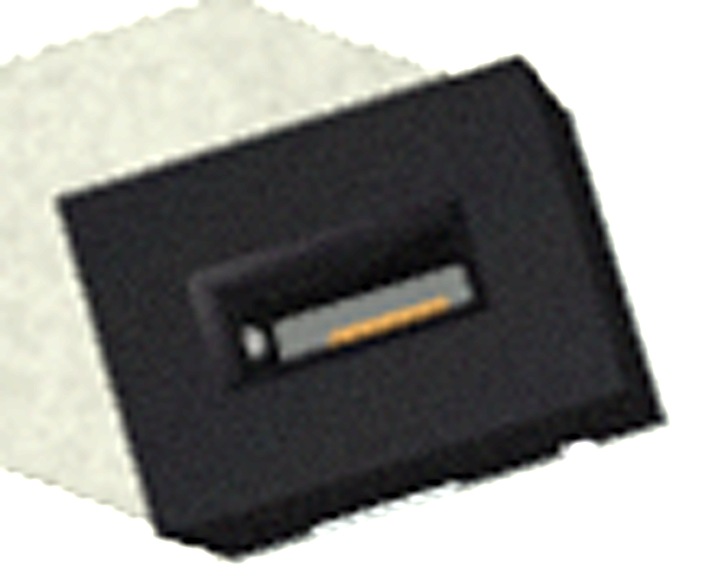

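Crop b shows the cartridge top with corners near (460,200), (488,280), (725,170) and (700,100). Crop d shows the dock rim corners near (58,200), (518,58), (628,390) and (158,530), with the ball on the left. Next I'll back-project these.

```bash
cat > h.py <<'E'
import numpy as np
from bench import manip, vision
def back(px,z,c):
    T=c["world_to_cam"];R,t=T[:3,:3],T[:3,3]
    o=-R.T@t; d=R.T@np.array([(px[0]-c["cx"])/c["fx"],(px[1]-c["cy"])/c["fy"],1])
    return o+d*(z-o[2])/d[2]
def quad(P,z,c):
    """centre, yaw of the long axis mod 180 minus 90 (= yaw of body with long axis y), side lengths"""
    W=np.array([back(p,z,c)[:2] for p in P]); C=W.mean(0)
    s=[np.linalg.norm(W[i]-W[(i+1)%4]) for i in range(4)]
    u=(W[1]-W[0])+(W[2]-W[3]); v=(W[2]-W[1])+(W[3]-W[0]); l=u if np.hypot(*u)>np.hypot(*v) else v
    y=(np.degrees(np.arctan2(l[1],l[0]))+90)%180-90
    return C.round(1),"long axis deg",round(y,1),np.round(s,1)
E
python3 - <<'E'
from h import *
c=vision.camera_info("top")
f=lambda P,s,o:[(x/s+o[0],y/s+o[1]) for x,y in P]
print("cart",quad(f([(460,200),(700,100),(725,170),(488,280)],7,(360,205)),148,c))
print("stand",quad(f([(35,268),(555,48),(665,320),(150,535)],7,(360,205)),30,c))
print("dock",quad(f([(58,200),(518,58),(628,390),(158,530)],6.5,(145,175)),110,c))
print("well outer",quad(f([(192,272),(462,198),(495,290),(232,388)],6.5,(145,175)),110,c))
print(vision.camera_info("wrist")["world_to_cam"].round(3), manip.state()["tcp_pos"])
E
```

```text
cart (array([ 543.9, -260.2]), 'long axis deg', np.float64(-66.7), array([71.8, 20.4, 72.1, 23.1]))
stand (array([ 525.9, -213.7]), 'long axis deg', np.float64(-67.6), array([172.7,  89. , 169.6,  87.7]))
dock (array([574.5, 221.9]), 'long axis deg', np.float64(-73.3), array([147.2, 108.6, 148.7, 106.7]))
well outer (array([576.6, 220.5]), 'long axis deg', np.float64(-72.2), array([85.4, 30.3, 85.3, 38. ]))
[[-4.08000e-01 -9.13000e-01  3.00000e-03  5.49348e+02]
 [-8.69000e-01  3.90000e-01  3.05000e-01 -3.87450e+01]
 [-2.80000e-01  1.22000e-01 -9.52000e-01  3.80636e+02]
 [ 0.00000e+00  0.00000e+00  0.00000e+00  1.00000e+00]] [224.46908169 501.63892256 230.50102701]
```

Run:
```python
from h import *
c=vision.camera_info("top")
for n,p,z in (("bottle",(526,239),200),("orange",(421,163),140),("blue",(503,188),140)): print(n,back(p,z,c))
w=vision.camera_info("wrist");T=w["world_to_cam"];print("cam",-T[:3,:3].T@T[:3,3],T[2,:3],w["fx"],w["cx"],w["cy"])
```

```text
bottle [ 523.83529991 -395.42160488  200.        ]
orange [ 680.18207503 -219.37891603  140.        ]
blue [ 629.7055408 -377.5456817  140.       ]
cam [297.29942687 469.95831843 372.72012774] [-0.27993504  0.12233072 -0.95219303] 336.76590565373255 321.49249220252636 239.46105096048666
```

Emit:
play_rows(deltas=[[[16,-38,5],-0.05],[[40,-80,10],-0.1],[[70,-125,20],-0.15],[[85,-170,25],-0.2],[[104,-215,30],-0.25],[[122,-260,35],-0.3],[[140,-305,40],-0.35],[[160,-350,45],-0.4],[[178,-395,50],-0.45],[[196,-440,55],-0.5],[[214,-485,60],-0.55],[[232,-530,60],-0.6],[[250,-575,60],-0.65],[[268,-620,60],-0.7],[[284,-665,60],-0.74],[[300,-700,60],-0.74],[[310,-735,60],-0.74],[[317,-755,60],-0.74],[[320,-762,60],-0.74],[[320,-762,60],-0.74]], grip=0.35)

```text
time: 2.1
tcp_pos: [544.6, -260.4, 290.2]
tool_rot: [179.9, 0.1, -66.6]
force: [0.0, -0.2, 0.3]
opening: 55.8
grip_force: 0.0
```

Run:
```python
from h import *
import cv2,pickle
c=vision.camera_info("wrist"); i=vision.snapshot("wrist"); pickle.dump(c,open("w1.pkl","wb"))
cv2.imwrite("pics/w1.png",cv2.convertScaleAbs(i[:,:,::-1],alpha=1.6))
```

```text
(no output)
```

View pics/w1.png

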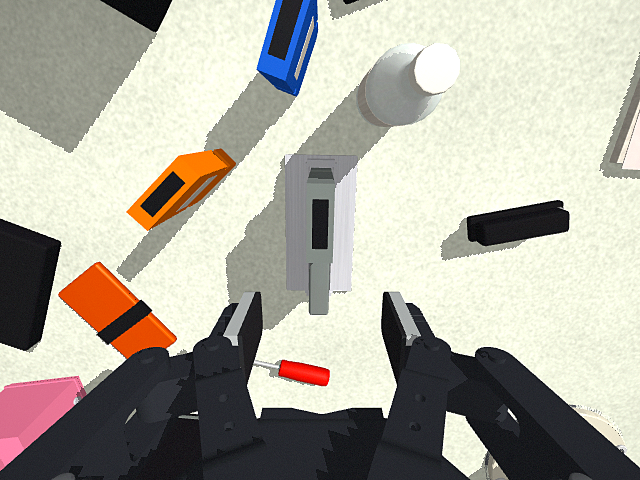

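The wrist view shows the cartridge top with its black label at (320,223), lined up with the tool axis. The drive is at (319,290). I'll zoom in for the corners.

Run:
```python
import cv2
i=cv2.imread("pics/w1.png")[145:325,270:370]
cv2.imwrite("pics/w1z.png",cv2.resize(i,(333,600),interpolation=cv2.INTER_CUBIC))
import numpy as np
from h import *
import pickle
c=pickle.load(open("w1.pkl","rb"));T=c["world_to_cam"]
# predict top corners for the estimate, to compare
a=np.radians(-66.7);l=np.array([np.cos(a),np.sin(a)]);t=np.array([-l[1],l[0]])
for s,u in ((1,1),(1,-1),(-1,-1),(-1,1)):
    p=T@np.r_[np.array([543.9,-260.2])+36*s*l+12*u*t,148,1]; print(c["fx"]*p[0]/p[2]+c["cx"],c["fy"]*p[1]/p[2]+c["cy"])
```

```text
309.00245669481484 185.24409326652776
337.4603851090494 185.29612201457888
336.14149532789264 264.61508854227736
309.7323572068879 264.58299184822124
```

View pics/w1z.png

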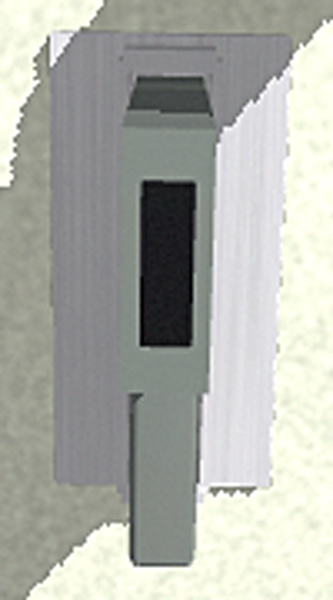

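Run:
```python
from h import *
import pickle
c=pickle.load(open("w1.pkl","rb"))
print(quad([(306,183.1),(334.2,183.6),(332.4,262.9),(306,262.9)],148,c), manip.state()["tcp_pos"],manip.state()["tool_rot"])
```

```text
(array([ 547.3, -260.5]), 'long axis deg', np.float64(-67.3), array([23.7, 71.8, 24. , 72.2])) [ 544.54681071 -259.6367756   290.80770959] [ 1.79969763e+02  4.59958310e-02 -6.65237354e+01]
```

Sizes match the given ones (24 x 72), so I'll descend and close.

Emit:
play_rows(deltas=[[[3,-1,-10],-0.012],[[3,-1,-30],-0.012],[[3,-1,-55],-0.012],[[3,-1,-80],-0.012],[[3,-1,-105],-0.012],[[3,-1,-130],-0.012],[[3,-1,-150],-0.012],[[3,-1,-164],-0.012],[[3,-1,-172],-0.012],[[3,-1,-174],-0.012],[[3,-1,-174],-0.012]])

```text
time: 3.25
tcp_pos: [547.8, -260.6, 117.7]
tool_rot: [-180.0, -0.0, -67.2]
force: [-0.0, 0.1, 0.9]
opening: 55.7
grip_force: 0.0
```

Emit:
play_rows(deltas=[[[0,0,0],0],[[0,0,0],0],[[0,0,0],0],[[0,0,0],0],[[0,0,0],0],[[0,0,0],0],[[0,0,0],0],[[0,0,0],0]], grip=1, squeeze=45)

```text
time: 4.05
tcp_pos: [548.0, -261.3, 118.2]
tool_rot: [-180.0, -0.1, -67.2]
force: [-1.1, 0.3, 5.5]
opening: 23.6
grip_force: 45.9
```

Emit:
play_rows(deltas=[[[0,0,5],0],[[0,0,15],0],[[0,0,30],0],[[0,0,50],0],[[0,0,75],0],[[0,0,100],0],[[0,0,125],0],[[0,0,142],0],[[0,0,150],0],[[0,0,150],0]])

```text
time: 5.05
tcp_pos: [548.0, -261.0, 268.1]
tool_rot: [-179.9, -0.0, -67.2]
force: [-0.5, -0.9, -3.1]
opening: 23.5
grip_force: 44.8
```

Emit:
play_rows(deltas=[[[1,12,0],0],[[2,32,0],-0.01],[[4,64,0],-0.02],[[6,100,0],-0.03],[[8,140,0],-0.04],[[10,180,0],-0.05],[[12,220,0],-0.06],[[13,260,0],-0.07],[[13,300,0],-0.08],[[13,340,0],-0.09],[[12,380,0],-0.1],[[10,420,0],-0.1],[[8,455,0],-0.1],[[6,490,0],-0.1],[[3,525,0],-0.1],[[-1,555,0],-0.1],[[-4,575,0],-0.1],[[-5,585,0],-0.1],[[-5,587,0],-0.1],[[-5,587,0],-0.1]])

```text
time: 7.05
tcp_pos: [542.7, 325.4, 267.1]
tool_rot: [180.0, -0.0, -72.9]
force: [-0.1, -0.1, -3.2]
opening: 23.2
grip_force: 44.9
```

Run:
```python
from h import *
import cv2,pickle
c=vision.camera_info("wrist"); i=vision.snapshot("wrist"); pickle.dump(c,open("w2.pkl","wb"))
cv2.imwrite("pics/w2.png",cv2.convertScaleAbs(i[:,:,::-1],alpha=2.0))
s=manip.state();print(s["tcp_pos"],s["tool_rot"],s["force"],s["opening"],s["grip_force"])
```

```text
[542.8595138  325.06487374 267.37282364] [ 1.79996021e+02 -2.21834998e-02 -7.29729552e+01] [ 0.36030479 -0.23148925 -2.90516054] 23.390086974132064 44.872673749923706
```

View pics/w2.png

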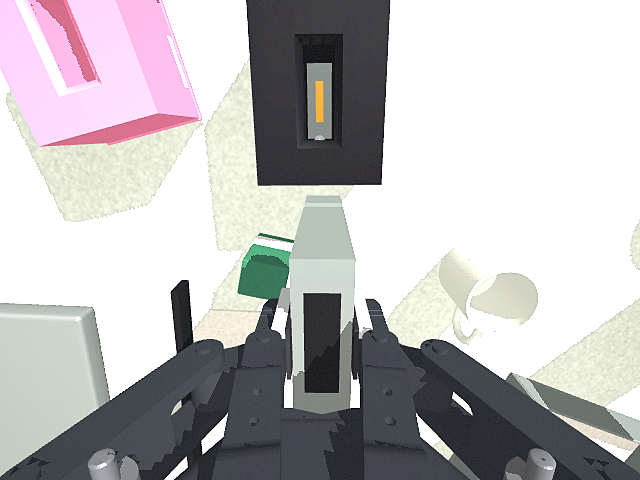

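The wrist view shows the well mouth at about x 295–343, y 34–148, with the ball at (319,138). The cartridge is held upright, its top near edge at y≈259 and its foot edge at y≈196. I'll zoom on both.

Run:
```python
import cv2,numpy as np,pickle
from h import *
i=cv2.imread("pics/w2.png")
a=cv2.convertScaleAbs(cv2.resize(i[20:165,280:360],(331,600),interpolation=cv2.INTER_CUBIC),alpha=2.5)
b=cv2.resize(i[180:280,270:370],(460,460),interpolation=cv2.INTER_CUBIC); b=cv2.copyMakeBorder(b,0,140,0,0,cv2.BORDER_CONSTANT)
cv2.imwrite("pics/w2z.png",np.hstack([a,b]))
c=pickle.load(open("w2.pkl","rb"));T=c["world_to_cam"]
def proj(q):
    p=T@np.r_[q,1]; return np.round([c["fx"]*p[0]/p[2]+c["cx"],c["fy"]*p[1]/p[2]+c["cy"]],1)
a=np.radians(-73);l=np.array([np.cos(a),np.sin(a)]);t=np.array([-l[1],l[0]])
for z in (297.5,157.5):
  for w in (36,31):
    print(z,w,*[proj(np.r_[np.array([542.9,325.1])+w*l+12*u*t,z]) for u in(-1,1)])
```

```text
297.5 36 [358.6 256.8] [290.9 256.7]
297.5 31 [358.1 269.8] [291.3 269.8]
157.5 36 [338.8 190.9] [306.8 190.9]
157.5 31 [338.7 197.5] [306.9 197.5]
```

View pics/w2z.png

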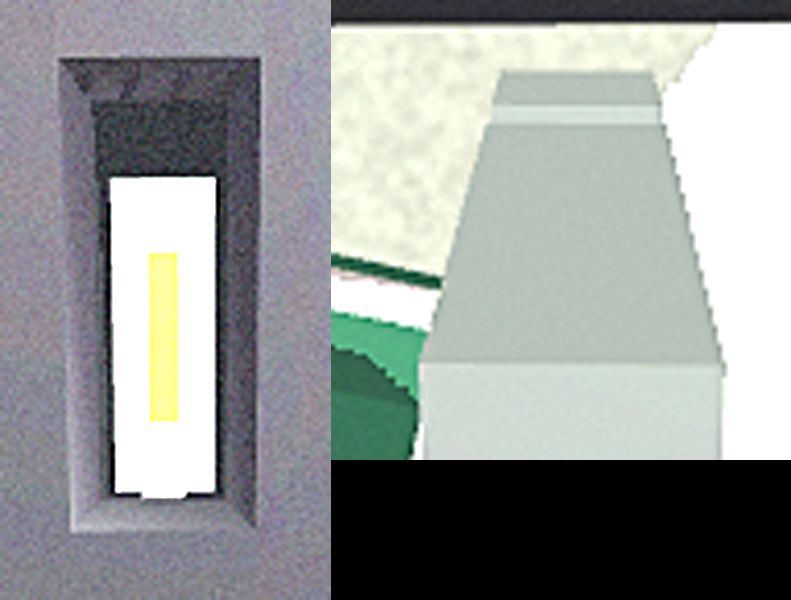

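Run:
```python
import pickle
from h import *
c=pickle.load(open("w2.pkl","rb"))
f=lambda P:[(x/4.1375+280,y/4.138+20) for x,y in P]
print("mouth",quad(f([(58,58),(262,58),(257,527),(71,531)]),110,c))
print("inner(104)",quad(f([(92,101),(228,101),(224,495),(106,495)]),104,c))
print("foot edge",[back(p,z,c).round(1) for z in (157.5,) for p in ((306.7,195.7),(340,195.7))])
print("top edge",[back(p,297.5,c).round(1) for p in ((289.6,258.9),(355.4,258.9))])
# dock top near outer edge from the full picture
print("outer edge",[back(p,110,c).round(1) for p in ((257.5,184),(382,184))])
```

```text
mouth (array([577.3, 222.6]), 'long axis deg', np.float64(-72.5), array([38.5, 85.5, 38.6, 86.3]))
inner(104) (array([577.3, 222.2]), 'long axis deg', np.float64(-72.3), array([26.4, 73.3, 24.8, 73.4]))
foot edge [array([564. , 297.7, 157.5]), array([540. , 290.4, 157.5])]
top edge [array([565.1, 295.1, 297.5]), array([542.8, 288.3, 297.5])]
outer edge [array([608. , 309.3, 110. ]), array([502.5, 277. , 110. ])]
```

Emit:
play_rows(deltas=[[[2,-6,0],0.004],[[6,-18,0],0.004],[[12,-36,0],0.004],[[19,-58,0],0.004],[[26,-78,0],0.004],[[31,-93,0],0.004],[[34,-101,0],0.004],[[34,-102,0],0.004],[[34,-102,0],0.004],[[34,-102,-6],0.004],[[34,-102,-16],0.004],[[34,-102,-28],0.004],[[34,-102,-37],0.004],[[34,-102,-42],0.004],[[34,-102,-42],0.004],[[34,-102,-42],0.004]])

```text
time: 8.7
tcp_pos: [576.8, 224.0, 225.5]
tool_rot: [-180.0, -0.0, -72.7]
force: [-0.7, -0.8, -2.1]
opening: 23.4
grip_force: 44.8
```

Run:
```python
from h import *
s=manip.state();print(s["tcp_pos"],s["tool_rot"],s["force"],s["wrist_torque"])
```

```text
[576.83752623 224.01006725 225.54217045] [-1.79971925e+02 -1.30203963e-02 -7.26942099e+01] [-0.74897224 -0.82966364 -2.11187351] [0.02199068 0.00414183 0.01394629]
```

Emit:
play_rows(deltas=[[[0,-0.5,-1],0],[[0,-0.5,-3],0],[[0,-0.5,-5],0],[[0,-0.5,-7],0],[[0,-0.5,-8],0],[[0,-0.5,-9],0],[[0,-0.5,-10],0],[[0,-0.5,-10],0]])

```text
time: 9.5
tcp_pos: [576.6, 223.5, 215.1]
tool_rot: [180.0, -0.0, -72.7]
force: [0.1, 0.1, -2.6]
opening: 23.2
grip_force: 44.8
```

Emit:
play_rows(deltas=[[[0,0,-1],0],[[0,0,-2],0],[[0,0,-3],0],[[0,0,-4],0],[[0,0,-5],0],[[0,0,-5],0]])

```text
time: 10.1
tcp_pos: [576.6, 223.4, 210.1]
tool_rot: [180.0, -0.0, -72.7]
force: [-0.6, -0.7, -2.6]
opening: 23.2
grip_force: 44.8
```

Emit:
play_rows(deltas=[[[0,0,-1],0],[[0,0,-2],0],[[0,0,-3],0],[[0,0,-4],0],[[0,0,-5],0],[[0,0,-6],0]])

```text
time: 10.7
tcp_pos: [576.7, 223.1, 204.2]
tool_rot: [180.0, -0.0, -72.7]
force: [0.4, -2.0, -2.6]
opening: 23.4
grip_force: 45.0
```

Emit:
play_rows(deltas=[[[0,0,-1],0],[[0,0,-2],0],[[0,0,-3],0],[[0,0,-4],0],[[0,0,-5],0],[[0,0,-6],0]])

```text
time: 11.3
tcp_pos: [576.7, 223.4, 198.3]
tool_rot: [-180.0, -0.0, -72.7]
force: [1.0, -3.1, -1.5]
opening: 23.2
grip_force: 45.0
```

Emit:
play_rows(deltas=[[[0.1,-0.5,-1],0],[[0.1,-0.5,-2],0],[[0.1,-0.5,-3],0],[[0.1,-0.5,-4],0],[[0.1,-0.5,-5],0]])

```text
time: 11.8
tcp_pos: [576.7, 223.2, 193.1]
tool_rot: [180.0, 0.0, -72.7]
force: [0.5, -1.7, -1.8]
opening: 23.5
grip_force: 45.0
```

Emit:
play_rows(deltas=[[[0,0,-1],0],[[0,0,-2],0],[[0,0,-3],0],[[0,0,-4],0]])

```text
time: 12.2
tcp_pos: [576.7, 223.1, 189.1]
tool_rot: [180.0, 0.0, -72.7]
force: [0.7, -2.3, -1.8]
opening: 23.4
grip_force: 44.9
```

Emit:
play_rows(deltas=[[[0,0,-1],0],[[0,0,-2],0],[[0,0,-3],0],[[0,0,-4],0]])

```text
time: 12.6
tcp_pos: [576.7, 223.1, 185.2]
tool_rot: [180.0, 0.0, -72.7]
force: [0.3, -2.3, -1.8]
opening: 23.2
grip_force: 44.9
```

Emit:
play_rows(deltas=[[[0,0,-1],0],[[0,0,-2],0],[[0,0,-3],0],[[0,0,-4],0]])

```text
time: 13.0
tcp_pos: [577.1, 222.8, 181.8]
tool_rot: [-179.9, -0.0, -72.7]
force: [1.3, -2.3, 1.4]
opening: 23.5
grip_force: 45.2
```

Emit:
play_rows(deltas=[[[0,0,-1],0],[[0,0,-2],0],[[0,0,-3],0]])

```text
time: 13.3
tcp_pos: [577.3, 222.5, 179.1]
tool_rot: [-179.9, -0.1, -72.7]
force: [1.2, -5.0, 3.6]
opening: 23.2
grip_force: 45.6
```

Emit:
play_rows(deltas=[[[0,0,-1],0],[[0,0,-2],0],[[0,0,-3],0]])

```text
time: 13.6
tcp_pos: [577.6, 222.2, 176.4]
tool_rot: [-179.9, -0.1, -72.7]
force: [2.4, -5.9, 4.6]
opening: 23.5
grip_force: 45.8
```

Emit:
play_rows(deltas=[[[0,0,-1],0],[[0,0,-2],0],[[0,0,-3],0]])

```text
time: 13.9
tcp_pos: [577.3, 222.3, 172.6]
tool_rot: [-180.0, -0.1, -72.7]
force: [1.6, -5.1, 2.0]
opening: 23.6
grip_force: 45.4
```

Emit:
play_rows(deltas=[[[0,0,-1],0],[[0,0,-2],0],[[0,0,-3],0],[[0,0,-4],0],[[0,0,-5],0],[[0,0,-6],0]])

```text
time: 14.5
tcp_pos: [577.0, 222.2, 166.3]
tool_rot: [-180.0, -0.1, -72.7]
force: [2.5, -4.9, 1.3]
opening: 23.2
grip_force: 45.3
```

Emit:
play_rows(deltas=[[[0,0,-1],0],[[0,0,-2],0],[[0,0,-3],0],[[0,0,-4],0],[[0,0,-5],0],[[0,0,-6],0]])

```text
time: 15.1
tcp_pos: [577.0, 222.2, 160.3]
tool_rot: [180.0, -0.1, -72.7]
force: [1.8, -5.1, 1.4]
opening: 23.4
grip_force: 45.3
```

Emit:
play_rows(deltas=[[[0,0,-1],0],[[0,0,-2],0],[[0,0,-3],0],[[0,0,-4],0],[[0,0,-5],0],[[0,0,-6],0]])

```text
time: 15.7
tcp_pos: [577.0, 222.1, 154.2]
tool_rot: [180.0, -0.1, -72.7]
force: [1.5, -6.5, 1.0]
opening: 23.4
grip_force: 45.3
```

Emit:
play_rows(deltas=[[[0,0,-1],0],[[0,0,-2],0],[[0,0,-3],0]])

```text
time: 16.0
tcp_pos: [577.0, 222.1, 151.2]
tool_rot: [180.0, -0.1, -72.7]
force: [2.0, -5.6, 1.0]
opening: 23.2
grip_force: 45.3
```

Emit:
play_rows(deltas=[[[0,0,-1],0],[[0,0,-2],0]])

```text
time: 16.2
tcp_pos: [577.0, 222.1, 149.2]
tool_rot: [180.0, -0.1, -72.7]
force: [1.3, -6.1, 0.5]
opening: 23.3
grip_force: 45.3
```

Emit:
play_rows(deltas=[[[0,0,-1],0],[[0,0,-2],0]])

```text
time: 16.4
tcp_pos: [577.0, 222.1, 147.2]
tool_rot: [180.0, -0.1, -72.7]
force: [2.2, -5.7, 1.3]
opening: 23.2
grip_force: 45.3
```

Emit:
play_rows(deltas=[[[0,0,-1],0],[[0,0,-1.5],0]])

```text
time: 16.6
tcp_pos: [576.7, 222.1, 145.0]
tool_rot: [179.9, -0.1, -72.7]
force: [2.4, -5.0, -3.1]
opening: 23.2
grip_force: 44.9
```

Emit:
play_rows(deltas=[[[0,0,-1],0],[[0,0,-1.5],0]])

```text
time: 16.8
tcp_pos: [576.1, 223.0, 142.7]
tool_rot: [179.9, 0.0, -72.7]
force: [1.4, -2.0, -6.6]
opening: 23.4
grip_force: 44.4
```

Emit:
play_rows(deltas=[[[0,0,-0.5],0],[[0,0,-1],0]])

```text
time: 17.0
tcp_pos: [576.0, 223.2, 142.2]
tool_rot: [179.9, 0.0, -72.7]
force: [0.4, -1.9, -5.4]
opening: 23.6
grip_force: 44.4
```

Emit:
play_rows(deltas=[[[0,0,-0.5],0],[[0,0,-1],0]])

```text
time: 17.2
tcp_pos: [576.2, 223.3, 141.9]
tool_rot: [179.9, 0.0, -72.7]
force: [0.0, -1.8, -5.2]
opening: 23.5
grip_force: 44.5
```

Emit:
play_rows(deltas=[[[0,0,-0.4],0],[[0,0,-0.8],0]])

```text
time: 17.4
tcp_pos: [576.7, 223.5, 141.6]
tool_rot: [-180.0, 0.0, -72.7]
force: [0.3, 0.2, -3.3]
opening: 23.6
grip_force: 44.6
```

Emit:
play_rows(deltas=[[[0,0,-0.5],0],[[0,0,-0.8],0],[[0,0,-0.8],0]])

```text
time: 17.7
tcp_pos: [577.0, 223.3, 141.0]
tool_rot: [-180.0, 0.0, -72.7]
force: [0.3, 0.4, -3.2]
opening: 23.1
grip_force: 44.8
```

Emit:
play_rows(deltas=[[[0,0,-0.4],0],[[0,0,-0.8],0],[[0,0,-0.8],0]])

```text
time: 18.0
tcp_pos: [576.9, 223.1, 140.1]
tool_rot: [-180.0, 0.0, -72.7]
force: [0.4, 0.0, -2.3]
opening: 23.2
grip_force: 45.0
```

Emit:
play_rows(deltas=[[[0,0,-0.4],0],[[0,0,-0.8],0],[[0,0,-0.8],0]])

```text
time: 18.3
tcp_pos: [577.0, 223.0, 140.0]
tool_rot: [-179.9, -0.0, -72.7]
force: [-1.9, -0.5, 4.5]
opening: 23.5
grip_force: 45.6
```

Emit:
play_rows(deltas=[[[0,0,-0.4],0],[[0,0,-0.8],0],[[0,0,-0.8],0]])

```text
time: 18.6
tcp_pos: [577.1, 222.9, 139.9]
tool_rot: [-179.9, -0.0, -72.7]
force: [-3.0, -1.7, 8.0]
opening: 23.4
grip_force: 46.3
```

The cartridge has bottomed: about 10 N with no further travel. I'll relax the press, then release.

Emit:
play_rows(deltas=[[[0,0,0.6],0],[[0,0,1.2],0],[[0,0,1.2],0]])

```text
time: 18.9
tcp_pos: [577.0, 223.0, 140.0]
tool_rot: [-180.0, -0.0, -72.7]
force: [-1.6, -0.8, 5.5]
opening: 23.4
grip_force: 45.8
```

Emit:
play_rows(deltas=[[[0,0,0],0],[[0,0,0],0],[[0,0,0],0],[[0,0,0],0],[[0,0,0],0]], grip=0.35)

```text
time: 19.4
tcp_pos: [576.7, 223.1, 139.3]
tool_rot: [180.0, -0.0, -72.7]
force: [0.3, -0.5, -0.2]
opening: 55.6
grip_force: 0.0
```

Emit:
play_rows(deltas=[[[0,0,3],0],[[0,0,10],0],[[0,0,25],0],[[0,0,45],0],[[0,0,70],0],[[0,0,95],0],[[0,0,115],0],[[0,0,125],0],[[0,0,125],0],[[0,0,125],0],[[0,0,125],0]])

```text
time: 20.5
tcp_pos: [576.2, 222.9, 263.0]
tool_rot: [179.9, -0.0, -72.7]
force: [-0.4, -0.1, 0.2]
opening: 55.6
grip_force: 0.0
```

Run:
```python
from h import *
import cv2
T=vision.snapshot("side")[:,:,::-1]; W=vision.snapshot("wrist")[:,:,::-1]
a=cv2.resize(T[110:260,190:350],(480,450)); b=cv2.resize(W,(320,240)); b=cv2.copyMakeBorder(b,0,210,0,0,cv2.BORDER_CONSTANT)
cv2.imwrite("pics/end.png",cv2.convertScaleAbs(np.hstack([a,b]),alpha=2))
s=manip.state();print(s["time"],s["tcp_pos"],s["force"],s["opening"])
```

```text
20.6 [576.36143635 222.86847697 263.31281895] [-0.71918247  0.01633166  0.32909334] 55.476563673917305
```

View pics/end.png

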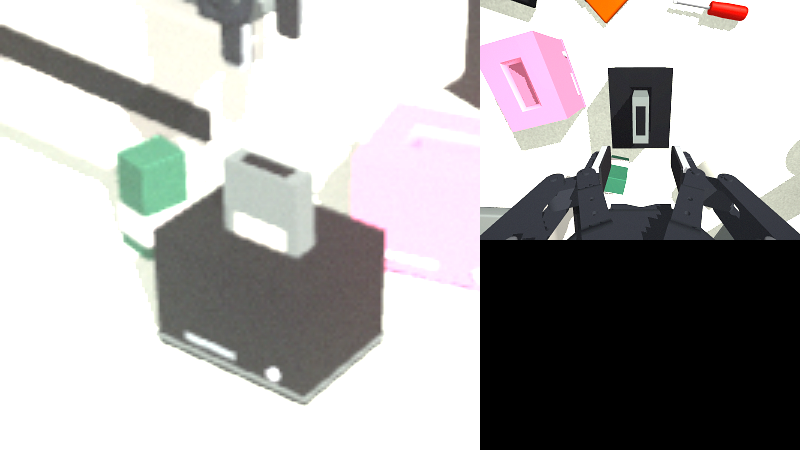

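The cartridge stands upright in the black dock, at (268,200) in the side crop. The gripper is clear and nothing else was disturbed, so I'm handing in.

```bash
python3 -c "
from bench import order
print(order.job_done())"
```

```text
the job is handed in; nothing more can be done
None
```

The cartridge is seated in the dock: the force fell away as the groove reached the ball, it bottomed at about 10 N, and I released it, backed the gripper clear and handed the job in at about 21 s; no verdict came back.

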